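# Measure a toy bulldozer on the sprung tape gauge

### The arm

A 7-joint arm with a two-finger parallel gripper is mounted at the origin on the work surface. World frame = base frame: x ahead of the robot, y to its left, z up, the work surface at z = 0. Lengths are in mm, angles in rad, forces in N, time in s.
With the tool pointing down it reaches from about 425 to 875 mm from the base axis. Payload 4.7 kg.
Tool frame: the origin (TCP) lies on the centre line of the jaws, within the pads' length; the fingertips stand 25 mm ahead of it and the grasp point (between the pads) lies 6 mm ahead of it; z points along the fingers, x is the direction in which the jaws open and shut, and the axes are right-handed (so a half turn about z gives the same grasp; the last joint's range is limited). The gripper opens to 87 mm and grips with 3 to 60 N. Pads are 19 mm wide; open, the fingers measure 117 mm over their backs; the gripper's body (75 mm by 190 mm) begins 51 mm behind the grasp point.
Start: joints at [1.305, 0.321, -0.07, 1.45, 0.023, 1.371, -0.057], TCP at [179.485, -624.749, 218.187] pointing down, gripper open.
Joint ranges: [-2.86, 2.86], [-0.3, 2.09], [-1.38, 1.24], [0.06, 2.45], [-1.56, 4.7], [0.09, 2.05], [-2.69, 2.69]. Speed limits (rad/s): [2.57, 2.57, 3.14, 3.14, 3.14, 3.14, 3.14].

### API

Orientations are given as [roll, pitch, yaw] about the fixed x, y, z axes, in that order (R = Rz(yaw) Ry(pitch) Rx(roll)).
In Python, from plant import bot gives the robot as it stands. The module is installed in compiled form; this text tells all that it offers. Calls block until the motion is done:
- bot.move_to(position, orientation): joint-space move of the TCP to a pose.
- bot.movel(position, orientation=None, rate=150, until_force=None): straight line of the TCP; orientation=None keeps the orientation; rate is the mean speed in mm/s. With until_force (N) it stops when the force on the tool has changed by that much, and returns True; else False.
- bot.movej(angles): joint-space move.
- bot.grip(opening, f_grip=None): finger opening in mm; f_grip is the grip in N (None keeps the last); returns when the fingers have stopped.
- bot.sleep(seconds).
- bot.inverse_kinematics(position, orientation): joint angles nearest the present ones, or None.
- bot.observe(): the state.
- bot.read_camera(name): name is "side" or "top" or "wrist"; returns a dict with "pixels" (480x640x3 uint8, blue, green, red), "fx", "fy", "cx", "cy" (pixels), "eye" and "attitude" of the camera in the world; the wrist camera has in their place "hand_eye" (4x4, takes a point from camera to tool coordinates, whose origin is the TCP and whose axes are the tool frame's). Camera axes: x right, y up, looking along -z (the intrinsics and any distortion apply to the point x, -y, -z); pixel columns grow to the right and rows downward; lengths in mm; the calibration is good to about 2 mm. A picture is of the moment at which its call begins: read the wrist's pose just before it. There is no depth.
A pose or a line that the arm cannot do raises bot.Unreachable and nothing moves.
- bot.hand_in(): hands the job in, once; it reports no verdict.
The state is a dict: "time": time; "joints": joint angles; "dq": joint speeds; "effort": joint torques, N m; "ee_pos": TCP position; "eef_rot": TCP orientation; "wrist_force": force on the tool from outside, world axes, zero at the start; "moment": the same for the moment, N m; "opening": finger opening in mm.
Only numpy, scipy, OpenCV 4.12 (cv2) and the standard library are available. Lean on these libraries where they do the work, as an engineer would, in place of code of your own. Each camera call takes 0.05 s, during which the arm holds its last target. There are 200 camera calls.

### The job

Measure the toy bulldozer for its packing box. First push it back along its lane until its rear is flush and square against the metal fence, then pull the sprung tape out by its steel plate until the red rider it drives along is level with the front face of the orange plough, and ease the tape gently all the way home so that the rider stays behind to show the length. Move the rider only with the tape (never touch it directly, and do not overshoot: the tape cannot bring it back), and leave the other things on the table where they are.

Things in the scene. Friction and masses are not known exactly. Their poses are not given: they have to be found in the camera images.
- gauge: Fixed plywood board, 12 mm thick. Origin at table level; x = the direction the tape pulls out, z up. Board: x -235 to 170, y -106 to 109 mm. Toy lane along x, centred on y = +59 mm, 90 mm wide between guides 10 mm high. Black and yellow tape case, top 62 mm above the table: x -225 to -105, y -80 to -30 mm. Rider's rail along y = -5 mm.
- fence (a point): Aluminium fence across the lane's -x end, 40 mm high above the board. Point: middle of its face (at board x = -110 mm) where it meets the board top, 12 mm above the table; axes as the board's. The toy's rear must come to x = 0 here.
- tape (a joint): How far the sprung tape is out: 0 home, up to 0.118 m, towards the board's +x. The spring pulls it home with 2.5 N at 0 and about 6 N at 0.1 m; let go, it snaps back.
- pull_plate (a point): Upright steel plate on the tape's end, 8 mm thick (x), 44 wide (y), 19 to 65 mm above the table. Point: top middle of its face towards the case; at home 50 mm from the case, free to hook a finger in above the yellow blade (25 mm above the table). A cross arm, front flush with the plate's front, 24 to 34 mm up, reaches from it to y = +6 mm on the board and drives the rider.
- rider: Red block, 16 x 16 x 20 mm (top 34 mm above the table), sliding stiffly on the rail between tape and lane; stays where it is left. The tape's cross arm pushes it towards +x only; it can start up to 30 mm ahead of the arm. Origin: at table level under its middle.
- rider_mark (a point): White line across the middle of the rider's top, 34 mm above the table, to be made level with the plough's front face. It is 8 mm ahead of the face that the arm pushes; with the arm touching the rider it is 16 mm further along +x than point pull_plate.
- dozer: Loose toy bulldozer, 0.2 to 0.4 kg, olive and sand with black tracks, 62 mm wide, 58 mm high, standing in the lane with its orange plough towards the board's +x. Origin: middle of its underside; x forward, z up. Rear face at x = -55 mm; cab top 58 mm up, 36 x 40 mm, centred on x = -24 mm.
- dozer_rear (a point): Middle of the toy's rear face, at its underside; axes as the toy's.
- dozer_nose (a point): Top middle of the front face of the orange plough, 31 mm above the toy's underside; axes as the toy's. The plough is 64 mm wide, 28 high, 6 thick; its reach differs each time (front face 75 to 120 mm ahead of the toy's origin) and is stiffly set: it does not slide when pushed with less than 30 N.
- carton: Bystander: blue boxed toy, 50 x 90 x 55 mm, loose. Origin: middle of its underside.
- figure: Bystander: small standing toy figure, yellow and green on a black base 36 x 46 mm, 88 mm high, loose. Origin: middle of its underside.
- jar: Bystander: glass jar with red lid, 56 mm across, 60 mm high, loose. Origin: middle of its underside.
Not all that is in view belongs to the job. What is shaped like the dozer but pink, purple or turquoise is not meant.

How it is judged (in metres and radians):
On the way, in this order (a step that is already met when the one before it is completed fails the run):
1. the bulldozer's rear is flush and square against the fence (x of dozer_rear in the frame of fence between -0.004 and 0.003 m and y of dozer_rear in the frame of fence between -0.02 and 0.02 m and angle between the x axis of dozer and the x axis of fence, either way round below 0.05 rad and angle between dozer's own z axis and vertical below 0.08 rad and linear speed of dozer below 0.01 m/s), for 0.2 s.
2. the tape is pulled out and the rider is level with the plough's front face (x of rider_mark in the frame of dozer_nose between -0.006 and 0.006 m and value of joint tape above 0.03 m), for 0.2 s.
At the end, for the whole second after the job is handed in: The bulldozer stands in its lane with its rear within 3 mm of the fence and square to it within 0.05 rad, the rider's line is within 6 mm of the plough's front face along the toy, the tape is home (within 4 mm), and the toy is at rest (all of step 1 and x of rider_mark in the frame of dozer_nose between -0.006 and 0.006 m and value of joint tape below 0.004 m); the robot touches nothing.
It fails at once if the rider is touched by the robot (contact force between any of the fingers, the arm and rider above 0.3 N).
It fails at once if the tape snaps back (faster than 0.5 m/s) (velocity of joint tape below -0.5 m/s).
It fails at once if a bystander is moved more than 20 mm (distance of any of carton, figure, jar from where it was at the start of the episode above 0.02 m).
It also fails if it takes over 51 s, if anything falls off the work surface, if the arm or the gripper's body presses on something with over 40 N, if the wrist force passes 120 N, or if a joint passes its speed limit or range.

## Working session

There is one attempt and no reset: what is moved stays moved. The work goes in short steps, each a Python script; the robot and the scene stay as the last script left them, time stands still between calls to the robot, and variables do not carry over. Pictures are saved under pics/ and viewed, about 8 in all and at most 12, crops included, and the job is handed in when it is done.

```bash
mkdir -p pics; python3 - <<'E'
from plant import bot
import cv2
for n in("top","side"):
    c=bot.read_camera(n); cv2.imwrite(f"pics/{n}0.png",c["pixels"]); print(n,{k:v for k,v in c.items() if k!="pixels"})
o=bot.observe(); print(o["time"],o["ee_pos"],o["eef_rot"],o["opening"])
c=bot.read_camera("wrist");print({k:v for k,v in c.items() if k!="pixels"})
E
```

```text
top {'fx': 433.63661004820125, 'fy': 433.63661004820125, 'cx': 325.2573736339553, 'cy': 236.96880998915412, 'eye': array([ 307.32832573,   -3.29155152, 1206.18067857]), 'attitude': array([ 0.21724152, -0.00345006, -1.57160211])}
side {'fx': 443.6084413818523, 'fy': 443.6084413818523, 'cx': 320.51525713930175, 'cy': 242.90851099923222, 'eye': array([237.67296978, 892.26498926, 764.82547778]), 'attitude': array([ 0.94527133,  0.01383513, -2.80791103])}
0.1 [ 179.3131064  -624.26588563  217.17858381] [ 3.14151378e+00  1.69510455e-03 -1.29099465e+00] 87.13597347351242
{'fx': 363.8957956863012, 'fy': 363.8957956863012, 'cx': 315.4535096038871, 'cy': 249.21112078813186, 'hand_eye': array([[ 9.99999909e-01, -3.48456597e-04, -2.45788635e-04,
        -4.02323090e-01],
       [-4.03655948e-04, -9.59354277e-01, -2.82204196e-01,
        -7.78426658e+01],
       [-1.37462464e-04,  2.82204270e-01, -9.59354330e-01,
        -1.65884414e+02],
       [ 0.00000000e+00,  0.00000000e+00,  0.00000000e+00,
         1.00000000e+00]])}
```

View pics/top0.png

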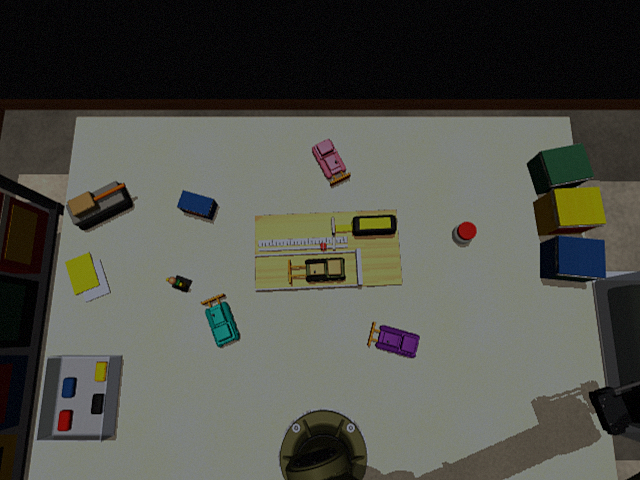

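View pics/side0.png

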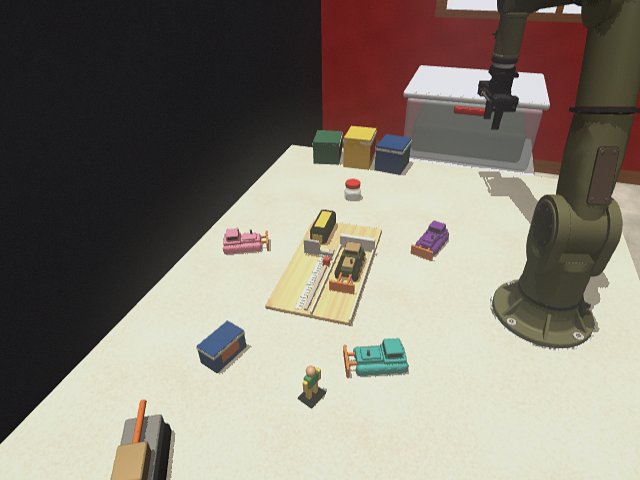

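Candidates for the dozer are the olive/sand one in the lane at top (325,269), pink (330,160), turquoise (221,323), purple (397,340) and the grey/tan vehicle at (100,204). By the description I choose the olive one in the lane. The tape plate is at about (335,226) and the red rider at (323,246). Next I'll take a close view with the wrist camera.

```bash
cat > h.py <<'E'
import numpy as np, cv2
from scipy.spatial.transform import Rotation as R
from plant import bot
def cam(name):
    o=bot.observe(); c=bot.read_camera(name)
    if name=="wrist":
        T=np.eye(4);T[:3,:3]=R.from_euler("xyz",o["eef_rot"]).as_matrix();T[:3,3]=o["ee_pos"]
        T=T@c["hand_eye"]; c["eye"]=T[:3,3]; c["M"]=T[:3,:3]
    else: c["M"]=R.from_euler("xyz",c["attitude"]).as_matrix()
    return c
def ray(c,u,v,z):
    d=c["M"]@np.array([(u-c["cx"])/c["fx"],-(v-c["cy"])/c["fy"],-1]); e=c["eye"]
    return e+d*(z-e[2])/d[2]
def proj(c,p):
    q=c["M"].T@(np.asarray(p)-c["eye"]); return c["cx"]+c["fx"]*q[0]/-q[2], c["cy"]-c["fy"]*q[1]/-q[2]
E
python3 - <<'E'
from h import *
c=cam("top")
for p in [(255,216),(399,209),(402,284),(256,291)]: print(ray(c,*p,12).round())
for p,z in [((325,269),60),((323,246),34),((335,226),65),((466,231),60)]: print(ray(c,*p,z).round())
P=np.mean([ray(c,*p,12) for p in [(255,216),(399,209),(402,284),(256,291)]],0)
print(P)
# look-down pose: tool x along world +-y ; camera at tool y -78
for yaw in (-1.57,1.57):
    M=R.from_euler("xyz",[np.pi,0,yaw]).as_matrix(); print(yaw,M[:,1])
    q=[P[0],P[1],230]-M[:,1]*30
    print(q,bot.inverse_kinematics(q,[np.pi,0,yaw]))
E
```

```text
[632. 192.  12.]
[ 653. -219.   12.]
[ 438. -219.   12.]
[419. 182.  12.]
[473.  -7.  60.]
[541.  -1.  34.]
[590. -34.  65.]
[ 577. -390.   60.]
[535.57385174 -15.70816593  12.        ]
-1.57 [-9.99999683e-01 -7.96326711e-04  1.22464680e-16]
[565.57384223 -15.68427613 230.        ] [ 0.71318156  0.21922117 -0.83868316  1.62437528  0.16575134  1.37206176
 -1.71645912]
1.57 [ 9.99999683e-01 -7.96326711e-04  1.22464680e-16]
[505.57386125 -15.68427613 230.        ] [ 0.81496231  0.05175779 -0.85389336  1.75933447  0.03999526  1.34840547
  1.52290683]
```

```bash
python3 - <<'E'
from h import *
import pickle
bot.move_to([570,-5,190],[np.pi,0,-1.5708])
bot.sleep(.3)
c=cam("wrist"); pickle.dump(c,open("w1.pkl","wb")); cv2.imwrite("pics/w1.png",cv2.resize(c["pixels"],(800,600),interpolation=cv2.INTER_CUBIC)); print(bot.observe()["time"],c["eye"])
E
```

```text
3.1417 [647.74630977  -4.8647287  355.85940948]
```

View pics/w1.png

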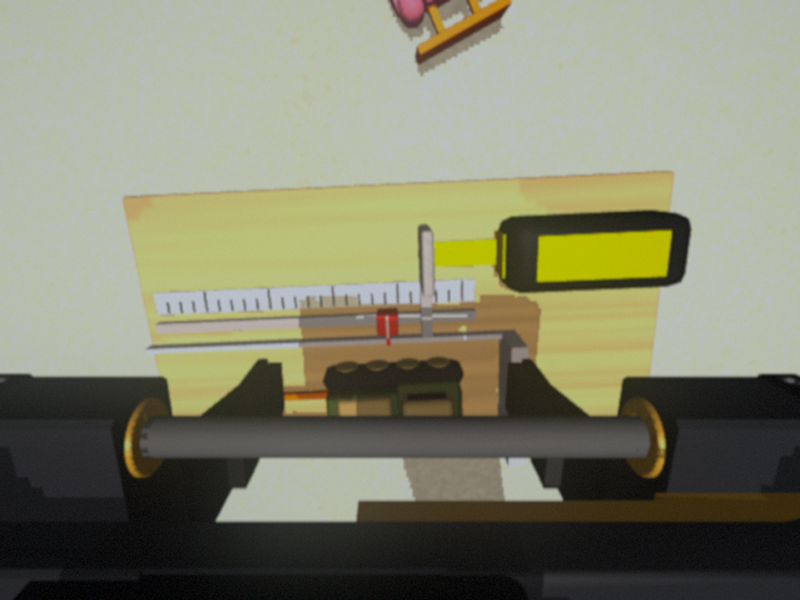

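The view shows the board's far corners at (125,197) and (672,172), the plate at (427,230), the rider line at (388,323), and the olive/sand dozer partly hidden below. I'll shift the camera so the toy is clear of the gripper.

```bash
python3 - <<'E'
from h import *
import pickle
bot.move_to([450,0,200],[np.pi,0,-1.5708])
bot.sleep(.3)
c=cam("wrist"); pickle.dump(c,open("w2.pkl","wb")); cv2.imwrite("pics/w2.png",cv2.resize(c["pixels"],(800,600),interpolation=cv2.INTER_CUBIC)); print(bot.observe()["time"],c["eye"])
d=pickle.load(open("w1.pkl","rb"))
A=ray(d,125*.8,197*.8,12);B=ray(d,672*.8,172*.8,12); ex=(A-B)/np.linalg.norm(A-B); print(A,B,np.linalg.norm(A-B),np.arctan2(ex[1],ex[0]))
E
```

```text
4.0417 [528.33952512   0.59686202 365.80022499]
[634.19728629 192.64122359  12.        ] [ 651.6838358  -205.64633577   12.        ] 398.6712421899586 1.614672482215263
```

View pics/w2.png

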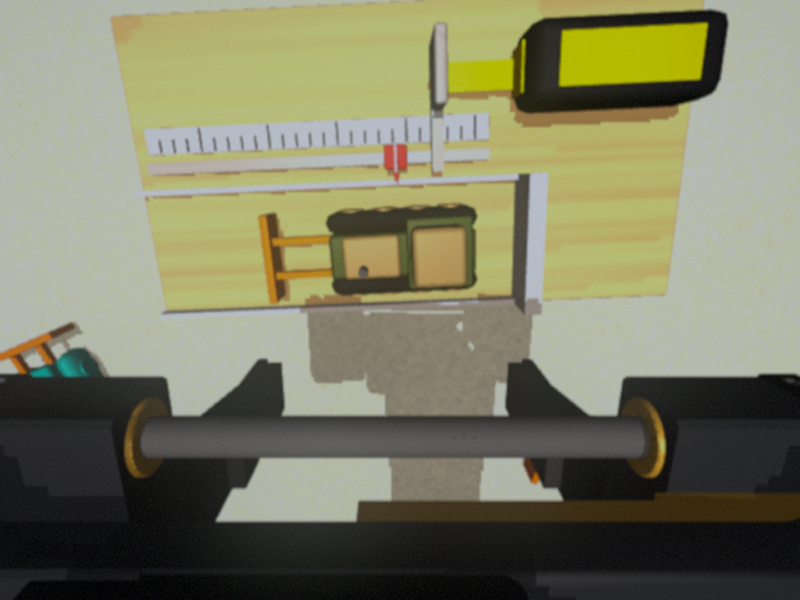

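```bash
cat >> h.py <<'E'
def B(pose,p):
    x,y,t=pose; c,s=np.cos(t),np.sin(t); return np.array([x+c*p[0]-s*p[1], y+s*p[0]+c*p[1], p[2]])
def toB(pose,P):
    x,y,t=pose; c,s=np.cos(t),np.sin(t); dx,dy=P[0]-x,P[1]-y; return np.array([c*dx+s*dy,-s*dx+c*dy,P[2]])
E
python3 - <<'E'
from h import *
import pickle
from scipy.optimize import least_squares
w1,w2=[pickle.load(open(f"w{i}.pkl","rb")) for i in(1,2)]
obs=[(w1,125,197,(170,-106,12)),(w1,672,172,(-235,-106,12)),(w2,112,17,(170,-106,12)),(w2,667,296,(-235,109,12)),(w2,163,314,(170,109,12))]
f=lambda p:np.concatenate([(ray(c,u*.8,v*.8,b[2])-B(p,b))[:2] for c,u,v,b in obs])
s=least_squares(f,[540,0,1.61],x_scale=[1,1,.01]); p=s.x; print(p.tolist()); print(s.fun.reshape(-1,2).round(1))
for n,u,v,z in [("platetop case-face",447,30,65),("plate top caseface near",446,100,65),("plate front top",433,30,65),("plate front top near",434,100,65),("case front top",522,40,62),("armfront",432,172,34),("rider mark far",396,145,34),("mark near",397,168,34),("fence base",516,190,12),("fence topfaceedge",529,180,52),("fence topface near",527,300,52),
 ("plough top far",264,215,43),("plough top near",274,300,43),("cab rear top far",468,228,70),("cab rear near",467,286,70),("cab front far",414,228,70),("cab front near",414,286,70),("rear low",476,240,45)]:
    print(n,toB(p,ray(w2,u*.8,v*.8,z)).round(1))
E
```

```text
[536.0207188061166, 21.59580688884322, 1.6117732750634899]
[[-0.8 -3.2]
 [ 0.1  3.2]
 [-1.8 -2.1]
 [ 0.8  0. ]
 [ 1.7  2. ]]
platetop case-face [-54.2 -72.8  65. ]
plate top caseface near [-53.3 -35.4  65. ]
plate front top [-46.  -73.1  65. ]
plate front top near [-46.  -35.6  65. ]
case front top [-98.8 -66.6  62. ]
armfront [-46.6   5.8  34. ]
rider mark far [-22.2 -12.9  34. ]
mark near [-22.3   2.2  34. ]
fence base [-111.1   21.1   12. ]
fence topfaceedge [-109.3   13.6   52. ]
fence topface near [-111.4   96.    52. ]
plough top far [71.5 29.8 43. ]
plough top near [71.6 91.1 43. ]
cab rear top far [-66.3  41.4  70. ]
cab rear near [-65.9  79.7  70. ]
cab front far [-31.6  40.1  70. ]
cab front near [-30.6  78.3  70. ]
rear low [-75.8  52.8  45. ]
```

The fit is consistent: fence at -110, plate face at -54, rider mark at -22, toy rear about -80, nose +72. The toy reach from rear to nose is about 152. I'll push the toy now.

```bash
cat >> h.py <<'E'
P=[536.02,21.6,1.6118]
E
python3 - <<'E'
from h import *
import pickle
yaw=P[2]-np.pi/2; rot=[np.pi,0,yaw]
bot.grip(36)
bot.move_to(B(P,(112,59,130)),rot)
bot.movel(B(P,(112,59,47)),rate=120)
o=bot.observe(); print(o["time"],toB(P,o["ee_pos"]),o["wrist_force"],o["opening"])
print(bot.movel(B(P,(80,59,47)),rate=50,until_force=10))
print(bot.movel(B(P,(40,59,47)),rate=25,until_force=9))
o=bot.observe(); print(o["time"],toB(P,o["ee_pos"]),o["wrist_force"])
bot.sleep(.4)
o=bot.observe(); print(o["time"],toB(P,o["ee_pos"]),o["wrist_force"])
bot.movel(B(P,(95,59,47)),rate=80); bot.movel(B(P,(95,59,160)),rate=150)
c=cam("wrist"); pickle.dump(c,open("w3.pkl","wb")); cv2.imwrite("pics/w3.png",cv2.resize(c["pixels"],(800,600),interpolation=cv2.INTER_CUBIC)); print(bot.observe()["time"],c["eye"])
E
```

```text
7.025 [112.19559568  58.40867371  47.59653323] [-0.05350385 -0.38883905  0.13671673] 36.08372020718684
False
False
9.5667 [40.17811247 59.01444887 47.00678791] [ 0.71164391 -0.08800018 -0.6609203 ]
9.9667 [40.01407332 58.99880069 46.99194073] [-0.10044641  0.10245588  0.11773834]
11.7583 [469.89910693 191.63595062 325.06332248]
```

View pics/w3.png

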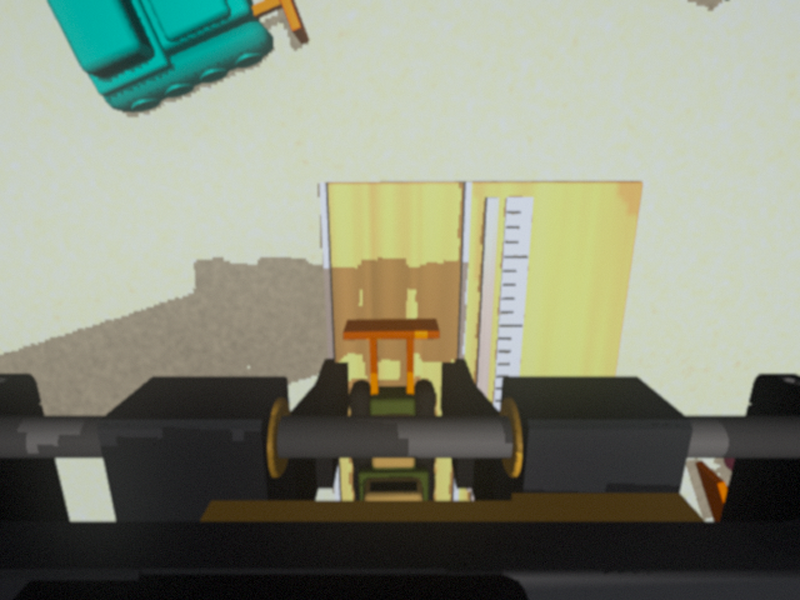

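```bash
python3 - <<'E'
from h import *
import pickle
c=pickle.load(open("w3.pkl","rb"))
im=c["pixels"]; cv2.imwrite("pics/w3c.png",cv2.resize(im[240:330,250:380],None,fx=6,fy=6,interpolation=cv2.INTER_CUBIC))
for u,v,z in [(348,320,15),(437,320,15),(344,336,43),(440,336,43),(640,182,12),(325,182,12)]: print(toB(P,ray(c,u*.8,v*.8,z)).round(1))
print(im[250:275:1,300].tolist())
E
```

```text
[75.  92.7 15. ]
[75.  29.1 15. ]
[72.8 92.6 43. ]
[72.8 29.5 43. ]
[ 169.8 -102.9   12. ]
[169.8 105.5  12. ]
[[76, 123, 158], [75, 124, 156], [76, 124, 157], [74, 122, 155], [68, 113, 148], [53, 94, 130], [37, 73, 109], [25, 59, 99], [22, 56, 98], [27, 61, 100], [25, 58, 99], [26, 58, 99], [27, 59, 101], [24, 59, 104], [22, 66, 123], [17, 75, 150], [10, 85, 170], [9, 86, 173], [15, 87, 174], [1, 84, 170], [9, 86, 167], [12, 84, 164], [22, 88, 166], [18, 85, 166], [23, 85, 166]]
```

View pics/w3c.png

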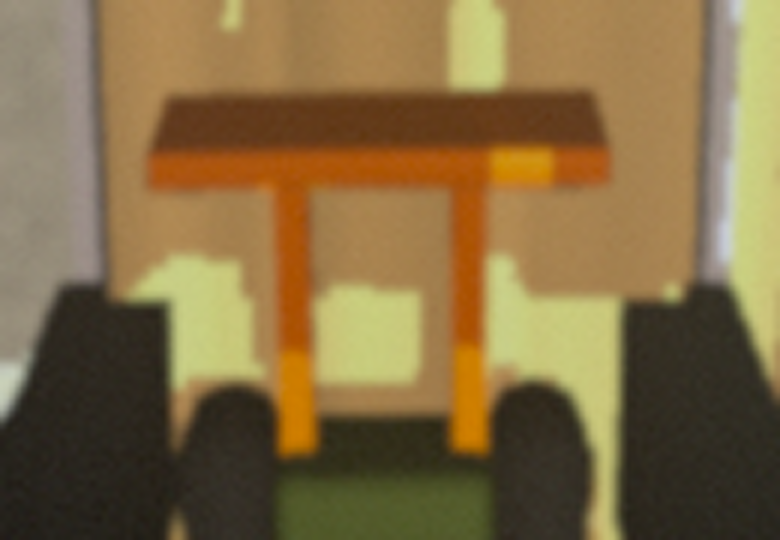

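The toy did not move: the nose is still at about 73, and there was no force. That is odd, so I'll repeat the approach and look at it from the side mid-push.

```bash
python3 - <<'E'
from h import *
bot.movel(B(P,(112,59,100)),rate=250)
bot.movel(B(P,(100,59,42)),rate=150)
print(bot.movel(B(P,(66,59,42)),rate=60,until_force=9))
o=bot.observe(); print(o["time"],o["ee_pos"],toB(P,o["ee_pos"]),o["wrist_force"],o["eef_rot"],o["opening"])
s=cam("side");t=cam("top")
r=lambda im,u,v:cv2.resize(im[v-60:v+60,u-65:u+65],None,fx=3,fy=3,interpolation=cv2.INTER_CUBIC)
u,v=map(int,proj(s,B(P,(72,59,30))));a=r(s["pixels"],u,v)
u2,v2=map(int,proj(t,B(P,(72,59,30))));b=r(t["pixels"],u2,v2); print(u,v,u2,v2)
cv2.imwrite("pics/m.png",np.hstack([a,b]))
E
```

```text
False
13.4167 [474.39486069  85.16896702  42.05329569] [66.04168428 58.96751054 42.05329569] [-0.97439057  0.56990073  0.50325309] [-3.14134964e+00 -1.41974737e-04  4.06375865e-02] 35.869352312533316
340 285 289 270
```

View pics/m.png

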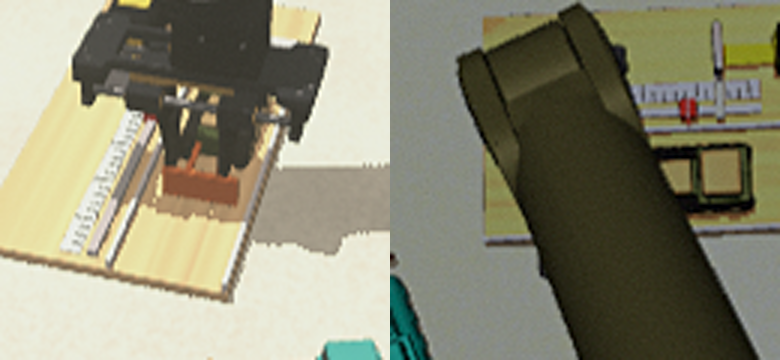

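```bash
python3 - <<'E'
from h import *
o=bot.observe(); s=cam("side")
T=R.from_euler("xyz",o["eef_rot"]).as_matrix()
k=6;u0,v0=290,235
im=cv2.resize(s["pixels"][v0:v0+95,u0:u0+110],None,fx=k,fy=k,interpolation=cv2.INTER_CUBIC)
def dot(p,col):
    u,v=proj(s,p); cv2.circle(im,(int((u-u0+.5)*k),int((v-v0+.5)*k)),4,col,-1)
for sx in(-18,18):
    dot(o["ee_pos"]+T@[sx,0,25],(255,0,0)); dot(o["ee_pos"]+T@[sx,0,0],(255,255,0))
for y in(27,91):
    for z in (15,43): dot(B(P,(72,y,z)),(0,255,0))
for y in(14,104): dot(B(P,(170,y,22)),(255,0,255))
cv2.imwrite("pics/m2.png",im)
E
```

```text
(no output)
```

View pics/m2.png

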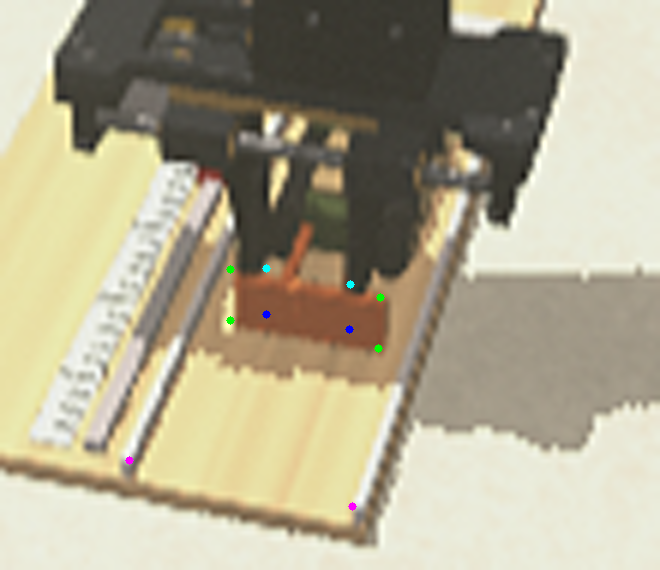

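Predicted fingertip dots (blue) fall on the plough, while the visible fingers end near the TCP dots (cyan). The fingers seem to pass over the plough, so the true tip height needs a probe. I'll touch down on the empty board in the lane.

```bash
python3 - <<'E'
from h import *
bot.movel(B(P,(66,59,75)),rate=150)
bot.movel(B(P,(125,59,60)),rate=200)
print(bot.movel(B(P,(125,59,14)),rate=40,until_force=4))
o=bot.observe(); print(o["time"],toB(P,o["ee_pos"]),o["wrist_force"])
q=bot.inverse_kinematics(o["ee_pos"],o["eef_rot"]); print(np.array(q)-o["joints"])
c=cam("wrist");s=cam("side")
a=cv2.resize(c["pixels"],(560,420)); b=cv2.resize(s["pixels"][230:340,270:390],(385,420)[0:2] if 0 else (240,220)); 
can=np.zeros((420,800,3),np.uint8); can[:,:560]=a; can[:220,560:]=b; cv2.imwrite("pics/p.png",can)
E
```

```text
False
15.6917 [125.05237749  58.75822312  14.2513316 ] [ 0.47434892  0.77077364 -0.73169515]
[-2.69578313e-05 -1.31917241e-05  3.31618904e-05  6.47400483e-07
 -2.03637791e-05 -5.46624316e-06  1.59082652e-05]
```

```bash
python3 - <<'E'
from h import *
print(bot.movel(B(P,(125,59,-12)),rate=20,until_force=4))
o=bot.observe(); print(o["time"],toB(P,o["ee_pos"]),o["wrist_force"])
c=cam("wrist");s=cam("side")
can=np.zeros((420,800,3),np.uint8); can[:,:560]=cv2.resize(c["pixels"],(560,420)); can[:220,560:]=cv2.resize(s["pixels"][230:340,270:390],(240,220)); cv2.imwrite("pics/p.png",can)
E
```

```text
True
16.35 [124.95848653  58.82139161   8.06898155] [-1.21205946 -0.8793958   7.29712018]
```

View pics/p.png

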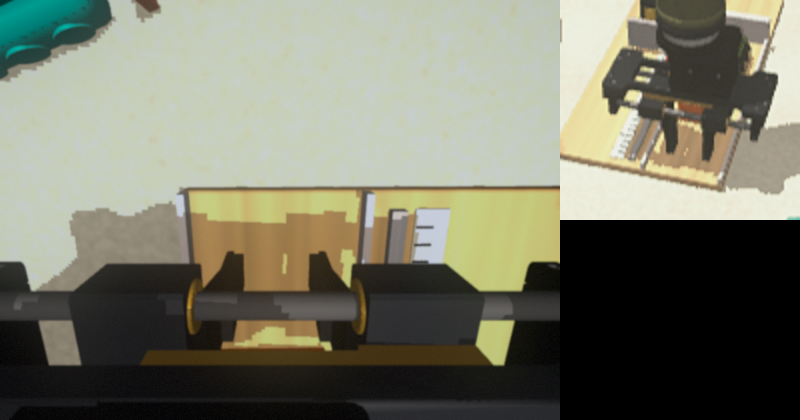

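The board was touched at TCP z=8, so the real tips are about 4 mm behind the TCP, not 25 mm ahead. I'll correct heights by tip z = TCP z + 4 and push again.

```bash
python3 - <<'E'
from h import *
import pickle
s=cam("side")
for u,v in((326,305),(344,308)): print("tip",toB(P,ray(s,u,v,12)).round(1))
bot.movel(B(P,(115,59,21)),rate=100)
print(bot.movel(B(P,(88,59,21)),rate=50,until_force=10))
r=bot.movel(B(P,(38,59,21)),rate=25,until_force=9)
o=bot.observe(); print(r,o["time"],toB(P,o["ee_pos"]),o["wrist_force"])
bot.sleep(.4)
o=bot.observe(); print(r,o["time"],toB(P,o["ee_pos"]),o["wrist_force"])
E
```

```text
tip [130.   38.8  12. ]
tip [128.   83.3  12. ]
False
True 18.7833 [56.16958526 59.26674563 20.82790287] [-0.01375216  1.32840352  0.02317555]
True 19.1833 [57.06065842 59.66168589 20.56080946] [-0.40467253  0.50238664 -0.69056497]
```

```bash
python3 - <<'E'
from h import *
import pickle
bot.movel(B(P,(75,59,21)),rate=80); bot.movel(B(P,(75,59,120)),rate=200)
bot.move_to([450,0,200],[np.pi,0,-1.5708]); bot.sleep(.2)
c=cam("wrist"); pickle.dump(c,open("w4.pkl","wb")); print(bot.observe()["time"])
w2=pickle.load(open("w2.pkl","rb"))
print(c["eye"]-w2["eye"])
can=np.vstack([cv2.resize(i[130:255,180:460],(800,357),interpolation=cv2.INTER_CUBIC)[:300] for i in (w2["pixels"],c["pixels"])])
cv2.imwrite("pics/w4.png",can)
E
```

```text
21.5833
[-0.66872019  0.31871238 -0.4559486 ]
```

View pics/w4.png

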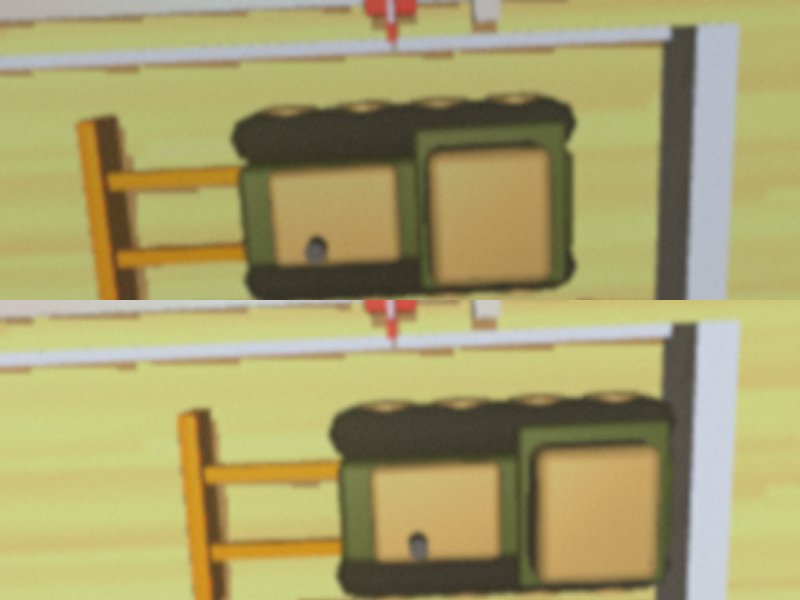

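```bash
python3 - <<'E'
from h import *
import pickle
w2,w4=[pickle.load(open(f"w{i}.pkl","rb")) for i in(2,4)]
f=lambda c,u,v,z,o:toB(P,ray(c,180+u/2.857,130+(v-o)/2.856,z)).round(1)
for n,c,o,l in [("w2",w2,0,[("nose",78,124,43),("nose",99,298,43),("cabR",552,155,70),("cabR",550,278,70),("cabF",428,155,70),("fenceTop",696,40,52),("fenceTop",686,280,52),("fenceBase",662,60,12),("fenceBase",657,290,12),("side",270,170,43),("side",398,166,43)]),
 ("w4",w4,300,[("nose",179,418,43),("nose",195,598,43),("cabR",660,450,70),("cabR",657,575,70),("cabF",538,450,70),("fenceTop",696,340,52),("fenceTop",687,580,52),("fenceBase",662,360,12),("side",373,466,43),("side",500,463,43),("mark",391,302,34),("mark",391,322,34)])]:
    for k,u,v,z in l: print(n,k,f(c,u,v,z,o))
E
```

```text
w2 nose [75.1 30.9 43. ]
w2 nose [75.1 85.7 43. ]
w2 cabR [-65.4  42.9  70. ]
w2 cabR [-65.   78.4  70. ]
w2 cabF [-30.5  41.5  70. ]
w2 fenceTop [-109.6   13.6   52. ]
w2 fenceTop [-109.7   85.    52. ]
w2 fenceBase [-110.1   20.1   12. ]
w2 fenceBase [-111.    97.9   12. ]
w2 side [17.5 47.2 43. ]
w2 side [-22.   47.5  43. ]
w4 nose [44.  31.2 43. ]
w4 nose [44.3 87.7 43. ]
w4 cabR [-95.6  43.5  70. ]
w4 cabR [-96.   79.5  70. ]
w4 cabF [-61.4  42.1  70. ]
w4 fenceTop [-109.5   14.4   52. ]
w4 fenceTop [-109.9   85.7   52. ]
w4 fenceBase [-110.   21.   12.]
w4 side [-14.4  48.   43. ]
w4 side [-53.4  48.7  43. ]
w4 mark [-21.8  -0.   34. ]
w4 mark [-21.5   5.8  34. ]
```

```bash
python3 - <<'E'
from h import *
import pickle
w2,w4=[pickle.load(open(f"w{i}.pkl","rb")) for i in(2,4)]
for c,x0 in((w2,200),(w4,235)):
    for r in (180,205,225):
        a=c["pixels"][r,x0:x0+25].astype(int); b=a[:,0]  # blue drops on orange
        print(r,a[:,1].tolist())
        g=a[:,1]; i=int(np.argmin(np.diff(g))); h=(g[:4].mean()+g[i+2:i+5].mean())/2
        j=np.where(g<h)[0][0]; e=x0+j-1+(g[j-1]-h)/(g[j-1]-g[j])
        print(e,toB(P,ray(c,e,r,43)).round(1))
w3=pickle.load(open("w3.pkl","rb"))
for u in (290,300,330,340):
    g=w3["pixels"][250:275,u].astype(int); print(u,g[:,2].tolist())
    j=250+np.argmax(g[8:20,2]>135)+8; print(toB(P,ray(w3,u,j-.5,43)).round(1))
E
```

```text
180 [185, 186, 187, 185, 188, 184, 173, 147, 131, 129, 132, 139, 132, 108, 79, 63, 63, 63, 64, 65, 65, 84, 112, 142, 171]
212.31770833333334 [71.4 36.7 43. ]
205 [187, 186, 189, 188, 188, 189, 186, 188, 187, 179, 161, 135, 127, 131, 133, 132, 112, 84, 65, 63, 62, 62, 66, 66, 81]
215.32916666666668 [71.3 58.8 43. ]
225 [180, 180, 179, 181, 180, 180, 179, 179, 180, 178, 181, 180, 170, 151, 131, 128, 132, 131, 124, 102, 76, 61, 62, 63, 61]
218.13636363636363 [70.9 77.1 43. ]
180 [213, 212, 210, 211, 210, 211, 205, 182, 154, 146, 150, 155, 153, 140, 104, 76, 70, 76, 80, 107, 137, 168, 195, 211, 211]
247.78846153846155 [40.2 38.8 43. ]
205 [211, 209, 210, 210, 210, 210, 209, 209, 209, 193, 162, 148, 149, 151, 152, 142, 113, 83, 71, 71, 77, 97, 125, 139, 160]
244.43010752688173 [45.2 60.7 43. ]
225 [202, 201, 203, 203, 204, 202, 202, 203, 203, 201, 200, 186, 160, 146, 145, 150, 147, 132, 98, 75, 69, 69, 80, 104, 130]
251.69166666666666 [40.4 79.1 43. ]
290 [166, 167, 164, 163, 154, 135, 108, 98, 98, 99, 97, 98, 100, 99, 117, 144, 166, 174, 175, 170, 167, 164, 164, 165, 164]
[76.5 80.3 43. ]
300 [158, 156, 157, 155, 148, 130, 109, 99, 98, 100, 99, 99, 101, 104, 123, 150, 170, 173, 174, 170, 167, 164, 166, 166, 166]
[76.5 72.2 43. ]
330 [202, 201, 202, 198, 177, 136, 107, 102, 103, 104, 104, 102, 100, 106, 131, 162, 175, 177, 173, 174, 169, 165, 171, 174, 173]
[76.5 47.6 43. ]
340 [171, 168, 170, 166, 152, 123, 102, 99, 101, 100, 98, 102, 104, 115, 154, 193, 205, 205, 206, 202, 194, 177, 169, 168, 166]
[77.4 39.5 43. ]
```

The toy is square with its rear at about -110, so it is flush. The nose is at about x=45 and the rider mark at -21.7. Next I'll grip the plate with the hand turned so the wrist camera can see the rider and plough, then pull to just short.

```bash
python3 - <<'E'
from h import *
import pickle
rot=[np.pi,0,P[2]]
bot.grip(50)
bot.move_to(B(P,(-50.5,-55,130)),rot)
bot.movel(B(P,(-50.5,-55,75)),rate=150)
print(bot.movel(B(P,(-50.5,-55,41)),rate=60,until_force=8))
o=bot.observe(); print(o["time"],toB(P,o["ee_pos"]),o["wrist_force"])
c=cam("wrist"); cv2.imwrite("pics/g.png",c["pixels"])
bot.grip(2,30)
o=bot.observe(); print(o["time"],o["opening"],toB(P,o["ee_pos"]),o["wrist_force"])
E
```

```text
False
25.7667 [-50.3322988  -55.10462008  41.01305368] [ 0.11434378 -0.34520124  0.26460544]
26.6 7.858294764241823 [-50.7898022  -54.99839808  41.01596543] [ 0.41646939 -0.32594478 -0.15076738]
```

```bash
python3 - <<'E'
from h import *
import pickle
bot.movel(B(P,(25,-55,41)),rate=40)
o=bot.observe(); print(o["time"],o["opening"],toB(P,o["ee_pos"]),o["wrist_force"])
c=cam("wrist"); pickle.dump(c,open("w5.pkl","wb")); cv2.imwrite("pics/w5.png",cv2.resize(c["pixels"],(800,600),interpolation=cv2.INTER_CUBIC))
E
```

```text
28.6417 7.804840491066257 [ 23.68506534 -54.73494018  40.97273197] [-1.11366035 -6.64134195  2.85277133]
```

View pics/w5.png

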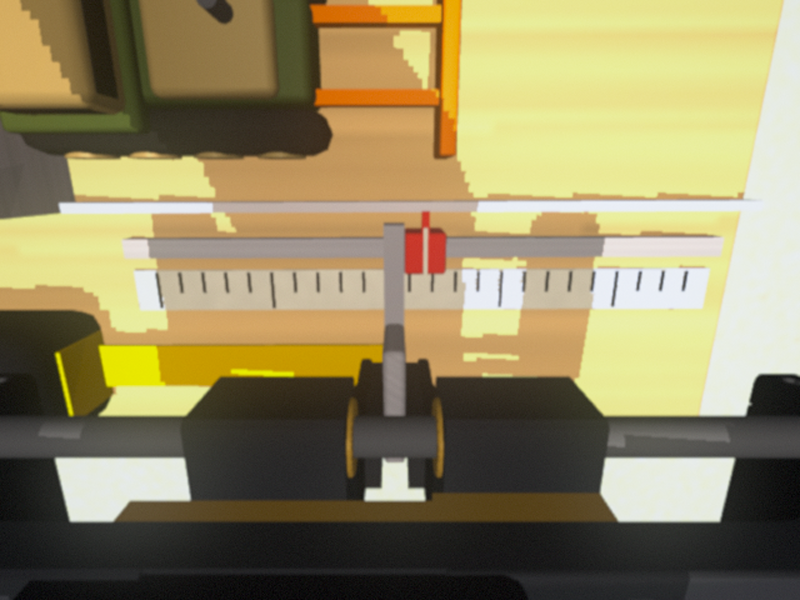

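```bash
python3 - <<'E'
from h import *
import pickle
c=pickle.load(open("w5.pkl","rb")); im=c["pixels"].astype(int)
def edge(row,lo,hi,ch):  # sub-pixel strongest step in columns lo..hi
    g=im[row,lo:hi,ch]; d=np.abs(np.diff(g)).astype(float); d[d<.3*d.max()]=0; return lo+.5+np.sum(d*np.arange(len(d)))/d.sum()
for r in (20,50,80,100,115): e=edge(r,358,374,0); print("nose",r,round(e,2),toB(P,ray(c,e,r,43)).round(2))
for r in (188,195,202,210):
    g=im[r,328:354,1]; w=g*(g>g.max()/2); e=328+(w*np.arange(26)).sum()/w.sum(); print("mark",r,round(e,2),toB(P,ray(c,e,r,34)).round(2), g.tolist() if r==195 else "")
print(im[80,355:380].tolist())
E
```

```text
nose 20 367.92 [44.99 68.9  43.  ]
nose 50 366.63 [44.9  58.23 43.  ]
nose 80 365.66 [44.93 47.1  43.  ]
nose 100 365.01 [44.96 39.42 43.  ]
nose 115 364.54 [44.98 33.51 43.  ]
mark 188 340.04 [35.77  1.74 34.  ] 
mark 195 340.0 [35.81 -1.56 34.  ] [58, 55, 56, 55, 55, 58, 58, 55, 57, 71, 122, 174, 191, 173, 122, 72, 57, 59, 56, 57, 59, 55, 58, 58, 60, 58]
mark 202 339.99 [35.86 -4.89 34.  ] 
mark 210 339.97 [35.93 -8.75 34.  ] 
[[37, 166, 230], [35, 181, 236], [38, 184, 237], [35, 182, 236], [31, 182, 237], [22, 178, 235], [19, 177, 236], [14, 175, 236], [14, 175, 237], [8, 168, 236], [29, 154, 233], [88, 174, 229], [128, 214, 231], [142, 228, 235], [143, 228, 235], [141, 227, 233], [141, 227, 234], [142, 227, 234], [141, 226, 233], [141, 227, 234], [143, 227, 235], [143, 228, 235], [142, 228, 235], [144, 228, 235], [142, 228, 234]]
```

```bash
cat >> h.py <<'E'
def gap(mark_lo,mark_hi):
    c=cam("wrist"); im=c["pixels"].astype(int); n=[];m=[]
    b,g,r=im[...,0],im[...,1],im[...,2]
    for row in (30,50,80,100):
        o=np.where((r[row,150:]>200)&(b[row,150:]<60)&(g[row,150:]>120))[0]+150; k=o[-1]
        v=b[row,k-1:k+8]; h=(v[0]+v[-1])/2; j=np.where(v>h)[0][0]; e=k-1+j-1+(h-v[j-1])/(v[j]-v[j-1]); n.append(toB(P,ray(c,e,row,43))[0])
    for row in (190,196,202):
        q=g[row,mark_lo:mark_hi]; red=(r[row,mark_lo:mark_hi]>120)
        q=np.where(red,q,0); w=q*(q>110)*(b[row,mark_lo:mark_hi]>90); m.append(toB(P,ray(c,mark_lo+(w*np.arange(len(w))).sum()/w.sum(),row,34))[0])
    return c,np.array(n),np.array(m)
E
python3 - <<'E'
from h import *
import pickle
bot.sleep(.2)
print(gap(330,352)[1:], toB(P,bot.observe()["ee_pos"]))
bot.movel(B(P,(31.5,-55,41)),rate=20); bot.sleep(.3)
o=bot.observe();c,n,m=gap(330,352); print(n,m,toB(P,o["ee_pos"]),o["time"],o["wrist_force"])
pickle.dump(c,open("w6.pkl","wb"))
E
```

```text
(array([45.05056515, 45.04524777, 45.05210402, 45.02653942]), array([35.84223074, 35.87830534, 35.92115893])) [ 23.71885976 -54.74306306  40.98232522]Traceback (most recent call last):
  File "<stdin>", line 6, in <module>
  File "h.py", line 25, in gap
    o=np.where((r[row,150:]>200)&(b[row,150:]<60)&(g[row,150:]>120))[0]+150; k=o[-1]
                                                                               ~^^^^
IndexError: index -1 is out of bounds for axis 0 with size 0
```

```bash
python3 - <<'E'
from h import *
import pickle
o=bot.observe();c=cam("wrist");pickle.dump(c,open("w6.pkl","wb")); im=c["pixels"].astype(int)
print(toB(P,o["ee_pos"]),o["time"],o["opening"])
print(im[195,325:355,1].tolist())
for r in (190,196,202):
    g=im[r,328:354,1]; w=g*(g>g.max()/2); e=328+(w*np.arange(26)).sum()/w.sum(); print(e,toB(P,ray(c,e,r,34)).round(2))
print(im[80,330:375].tolist())
E
```

```text
[ 30.46352135 -54.74191012  41.01763356] 29.7667 7.786071701578727
[58, 54, 57, 55, 55, 57, 56, 58, 56, 56, 55, 55, 68, 120, 174, 189, 173, 123, 72, 56, 54, 58, 59, 61, 53, 55, 61, 58, 60, 56]
340.0427135678392 [42.56  0.79 34.  ]
340.0 [42.59 -2.04 34.  ]
339.99233716475095 [42.64 -4.9  34.  ]
[[16, 116, 221], [22, 117, 222], [22, 118, 223], [22, 119, 222], [21, 113, 215], [17, 99, 186], [21, 88, 162], [15, 94, 181], [12, 109, 209], [23, 115, 218], [16, 115, 219], [16, 114, 219], [18, 115, 219], [11, 113, 217], [14, 112, 218], [12, 112, 217], [22, 113, 218], [15, 112, 218], [17, 109, 208], [44, 114, 190], [91, 162, 197], [128, 212, 224], [141, 226, 233], [143, 227, 234], [141, 227, 233], [141, 226, 233], [140, 227, 233], [141, 226, 233], [141, 226, 233], [142, 226, 234], [142, 226, 233], [142, 227, 234], [140, 226, 233], [144, 227, 234], [144, 228, 234], [143, 227, 234], [141, 226, 233], [141, 226, 233], [140, 226, 233], [140, 226, 233], [144, 228, 234], [143, 227, 234], [144, 228, 234], [140, 226, 233], [141, 226, 233]]
```

```bash
python3 - <<'E'
from h import *
import pickle
bot.movel(B(P,(33.6,-55,41)),rate=15); bot.sleep(.5)
o=bot.observe();c=cam("wrist"); im=c["pixels"].astype(int)
for r in (196,):
    g=im[r,328:354,1]; w=g*(g>g.max()/2); e=328+(w*np.arange(26)).sum()/w.sum(); print("mark",toB(P,ray(c,e,r,34)).round(2))
for r in (80,100):
    v=im[r,335:360,0]; j=np.where(v>78)[0][0]; e=335+j-1+(78-v[j-1])/(v[j]-v[j-1]); print("nose",e,toB(P,ray(c,e,r,43)).round(2))
print(toB(P,o["ee_pos"]),o["time"])
bot.movel(B(P,(-51.3,-55,41)),rate=50); bot.sleep(.2)
o=bot.observe();print(toB(P,o["ee_pos"]),o["time"],o["opening"],o["wrist_force"])
E
```

```text
mark [44.44 -2.02 34.  ]
nose 345.35 [45.17 47.13 43.  ]
nose 345.58620689655174 [45.44 39.44 43.  ]
[ 32.30606141 -54.71811549  40.99291118] 30.6083
[-50.7960771  -55.03439094  40.99612615] 32.7083 7.980358830517226 [-2.22375219 -1.38715421  1.34067048]
```

```bash
python3 - <<'E'
from h import *
import pickle
bot.grip(45); bot.movel(B(P,(-50.5,-55,130)),rate=120)
bot.move_to([450,0,200],[np.pi,0,-1.5708]); bot.sleep(.2)
c=cam("wrist"); pickle.dump(c,open("w7.pkl","wb")); print(bot.observe()["time"])
cv2.imwrite("pics/w7.png",cv2.resize(c["pixels"][0:260,80:600],(800,400),interpolation=cv2.INTER_CUBIC))
E
```

```text
37.0833
```

View pics/w7.png

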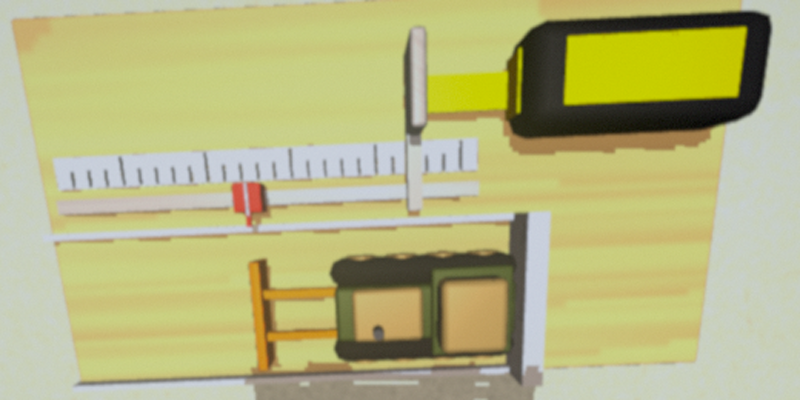

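```bash
python3 - <<'E'
from h import *
import pickle
c=pickle.load(open("w7.pkl","rb"));k=.65
for n,u,v,z in [("mark",246.5,190,34),("nose",249,264,43),("nose",259,368,43),("plate case face",426,32,65),("plate",426,122,65),("cabR",506,283,70),("cabR",505,350,70)]: print(n,toB(P,ray(c,80+u*k,v*k,z)).round(1))
bot.hand_in()
E
```

```text
mark [43.5 -9.  34. ]
nose [44.3 31.1 43. ]
nose [44.3 91.9 43. ]
plate case face [-54.2 -74.3  65. ]
plate [-53.9 -35.3  65. ]
cabR [-94.6  44.4  70. ]
cabR [-95.2  80.3  70. ]
the job is handed in; nothing more can be done
```

I handed the job in at about 37 s on the robot's clock, under the 51 s limit. The toy is flush against the fence, the rider is level with the plough, and the tape is home. `hand_in()` gives no verdict, so what follows is from my own measurements.

**What I did**
- I pushed the bulldozer back about 31 mm until it stopped against the fence.
- I gripped the tape by its steel plate and drew it out about 83 mm in three steps, measuring the rider with the wrist camera between them.
- I eased the tape home at 50 mm/s, let go and moved the arm clear.

**Last checks** (board coordinates)

| Check | Result |
|---|---|
| Rider line against plough front, end of pull | 44.4 against about 45.2 mm |
| Rider line against plough front, after release | 43.5 against 44.3 mm (limit 6 mm) |
| Toy rear to fence (-110 mm), after the push | about -109.6 mm, within measuring error |
| Toy rear to fence, final picture (rougher reading) | about -108 to -109 mm, allowed 3 mm |
| Toy square to fence | readings across the plough front agree to under 1 mm |
| Tape plate | back at -54 mm, its start position |

**What failed or disagreed**
- **First push:** it missed and passed over the plough. The fingertips turned out to be about 4 mm behind the TCP, not 25 mm ahead as stated. A touch on the empty board showed this, and I corrected for it.
- **Plough position:** my first reading was 72 mm; better edge readings put it at about 76 mm before the push. I used the close wrist pictures for the final alignment.
- **Bystanders:** I did not measure the carton, figure or jar again at the end, but the arm never worked near them.

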